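Turn the pod tray round in its housing

TASK

Somebody has pushed the empty yellow pod tray into its housing back to front, so it sticks out with its pull handle shut inside. Slide the tray right out, turn it round flat on the ledge without lifting or tipping it, and slide it back in the right way round, fully home: its face flush with the housing's mouth and the handle outside. Leave the things around it where they stand, and let go at the end.

Things in the scene. Friction and masses are not known exactly. Their poses are not given: they have to be found in the camera images.
- tray_center (a point): (All sizes mm.) Centre of the loose yellow tray's body, 20 above the ledge. Body 150 (x) x 102 (y) x 40, open on top, walls and floor 5, hollow 140 x 92 x 35 deep, 0.15-0.31 kg, slides easily. +x is its plain end, the handle stands 40 out of the -x end wall, z up. Starts flat on the ledge, back to front in the housing: plain end 48 to 72 out of the mouth, handle inside.
- tray_handle (a point): (mm) Middle of the cross-bar of the tray's stiff loop handle, 110 from the tray's centre on its -x side, 20 above the ledge. Cross-bar 10 thick (x), 44 long (y), 13 to 27 above the ledge; two arms 10 thick join its ends to the end wall, leaving a gap 30 (x) by 24 (y). Axes as the tray's.
- tray_face (a point): (mm) Centre of the outer face of the tray's handle-end wall, 75 from the tray's centre on its -x side, 20 above the ledge. The face is 102 wide, 40 high and bare on both sides of the handle (from 22 to 51 either side of the middle). Axes as the tray's.
- housing_mouth (a point): (mm) Centre of the mouth of the tray's fixed housing, 20 above the ledge; x points into it, z up. Low pale-blue tunnel with a clear roof and no floor: inside 107 wide, 45 high, 150 deep to its closed back (as long as the tray's body), side walls flared about 4 over the first 10. Outside 117 wide, 50 high, 155 long, 3-high flanges to 75 either side. Mouth faces the robot, turned up to 0.3 rad.
- teal_bottle: Bystander: closed round teal bottle with a white cap, 68 mm diameter, 200 mm high, upright; origin at the centre of its underside. To be left alone.
- pod_bowl: Bystander: white ceramic bowl holding a few detergent tablets, 108 mm diameter at the rim, 50 mm high; origin at the centre of its underside. To be left alone.
- stain_tub: Bystander: white round tub with a red lid, 76 mm diameter, 85 mm high; origin at the centre of its underside. To be left alone.
- dosing_cup: Bystander: blue plastic cup, 60 mm diameter, 60 mm high; origin at the centre of its underside. To be left alone.
- scrub_block: Bystander: wooden scrubbing brush lying on its bristles, about 55 x 150 x 36 mm; origin at the centre of its underside. To be left alone.
- peg_basket: Bystander: green open basket of clothes pegs, 110 x 160 x 70 mm high; origin at the centre of its underside. To be left alone.
Mind the look-alikes: they are no part of the job. What is meant by the part that bears tray_center is not purple, and is the smaller of those in its own colour.

How it is judged:
By the outcome, as a careful person would: the job done as asked, in the order asked, and still so for the second after the job is handed in, with the robot touching nothing.
It also fails if it takes over 72 s, if anything falls off the work surface, if the arm or the gripper's body presses on something with over 40 N, if the wrist force passes 120 N, or if a joint passes its speed limit or range.

ROBOT

A 6-joint arm with a two-finger parallel gripper is mounted at the origin on the work surface. World frame = base frame: x ahead of the robot, y to its left, z up, the work surface at z = 0. Lengths are in mm, angles in rad, forces in N, time in s.
With the tool pointing down it reaches from about 350 to 800 mm from the base axis. Payload 7.3 kg.
Tool frame: the origin (TCP) lies between the finger pads; the fingertips stand 17 mm ahead of it and the grasp point (between the pads) lies 2 mm behind it; z points along the fingers, y is the line along which they close (so a half turn about z gives the same grasp; the last joint's range is limited). The gripper opens to 85 mm and grips with 20 to 120 N. Pads are 22 mm wide; open, the fingers measure 114 mm over their backs; the gripper's body (76 mm by 85 mm) begins 54 mm behind the grasp point. The pads swing forward as they close: fully open they stand 13 mm farther back than shut.
Start: joints at [-1.474, 0.342, 1.524, -0, 1.275, -0.146], TCP at [126.243, -509.613, 248.322] pointing down, gripper open.
Joint ranges: [-2.53, 2.53], [-0.77, 2.02], [0.04, 2.7], [-1, 4.14], [0.28, 2.66], [-3.11, 3.11]. Speed limits (rad/s): [2.57, 2.57, 3.14, 3.14, 3.14, 3.14].

INTERFACE

Orientations are given as a unit quaternion [x, y, z, w].
In Python, from cell import telemetry, optics, arm gives the robot as it stands. The module is installed in compiled form; this text tells all that it offers.
- The arm moves only by the shell command python3 -m pendant 'ROWS' [FORCE]. ROWS is JSON, a list of rows, each an object with "jaw": the opening, from 0 (shut) to 1 (fully open); "translation": the shift along the world's x, y, z in m, a list of three; "angular": the turn, a rotation vector about the world's x, y, z in degrees, a list of three. In form: [{"jaw": jaw, "translation": [x, y, z], "angular": [ax, ay, az]}, ...]. A call has 1 to 5 rows; each row shifts and turns the commanded pose from where the row before left it; what a row does not reach is not made up. A row lasts 1/12 s, in which the tool goes at most 41.7 mm and 7.16 degrees, less where a joint would pass 70% of its speed; a pose out of reach is approached as far as the arm can. A call with a gripper value outside its range is refused whole. The fingers move at their own pace and stop on an object; FORCE is the grip in N (left out, the last holds). Time passes only in rows, so rows that do not move let the fingers close. It gives the time, the measured TCP pose, the force, the opening and the grip force at its end, in the units of the state.
- telemetry.state(): the state, without advancing time (a new reading comes with each control period).
- optics.grab_frame(name): name is "scene" or "top" or "wrist"; returns the picture (420x560x3 uint8, red, green, blue); there is no depth.
- optics.camera_model(name): a dict with "intrinsics" (3x3 intrinsics, pixels), "rvec" (rotation vector, rad) and "tvec" (3), from world to camera coordinates, as OpenCV has them. Camera axes: x right, y down, z forward; pixel columns grow to the right and rows downward; lengths in mm; the calibration is good to about 2 mm. A picture is of the moment at which its call begins: read the wrist's pose just before it. camera_model takes no time and is no camera call; for the wrist camera it gives the pose at the moment of the call.
- arm.hand_in(): hands the job in; it is judged then, once.
The state is a dict: "clock": time; "qpos": joint angles; "joint_vel": joint speeds; "tau": joint torques, N m; "eef_pos": TCP position; "tool_rot": TCP orientation; "wrist_force": force on the tool from outside, world axes, zero at the start; "torque": the same for the moment, N m; "finger_gap": finger opening in mm; "gripper_force": force on a finger pad.
Only numpy, scipy, OpenCV 4.12 (cv2) and the standard library are available. Lean on these libraries where they do the work, as an engineer would, in place of code of your own. Each camera call takes 0.05 s, during which the arm holds its last target. There are 200 camera calls.

## Working session

There is one attempt and no reset: what is moved stays moved. The work goes in short steps, Python scripts to look and compute and a shell command to move; the robot and the scene stay as the last step left them, time stands still between calls to the robot, and variables do not carry over. Pictures are saved under pics/ and viewed, at most 10 in all, crops included, and the job is handed in when it is done.

```bash
mkdir -p pics; cat > h.py <<'E'
import numpy as np, cv2
from cell import telemetry, optics, arm
def cam(n):
    m=optics.camera_model(n); return np.array(m["intrinsics"],float),cv2.Rodrigues(np.array(m["rvec"],float))[0],np.array(m["tvec"],float).ravel()
def ray(n,px,z,c=None):
    K,R,t=c or cam(n); px=np.atleast_2d(px).astype(float)
    d=(np.linalg.inv(K)@np.c_[px,np.ones(len(px))].T).T@R; o=-R.T@t
    return o+d*((z-o[2])/d[:,2])[:,None]
def proj(n,P,c=None):
    K,R,t=c or cam(n); q=(K@(R@np.atleast_2d(P).astype(float).T+t[:,None])).T; return q[:,:2]/q[:,2:]
def save(n,f):
    im=optics.grab_frame(n); cv2.imwrite(f,im[:,:,::-1]); return im
E
python3 - <<'E'
from h import *
a=save("top","pics/top0.png");b=save("scene","pics/scene0.png")
cv2.imwrite("pics/both0.png",cv2.resize(np.hstack([a,b])[:,:,::-1],(1120,420))[:, :])
for n in("top","scene"):
    K,R,t=cam(n);print(n,(-R.T@t).round(),K[0,0].round(1))
E
```

```text
top [ 299.   -4. 1463.] 528.8
scene [1238.  156. 1112.] 467.4
```

View pics/top0.png

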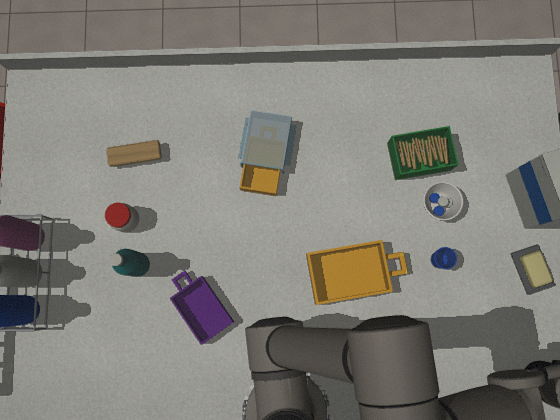

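View pics/scene0.png

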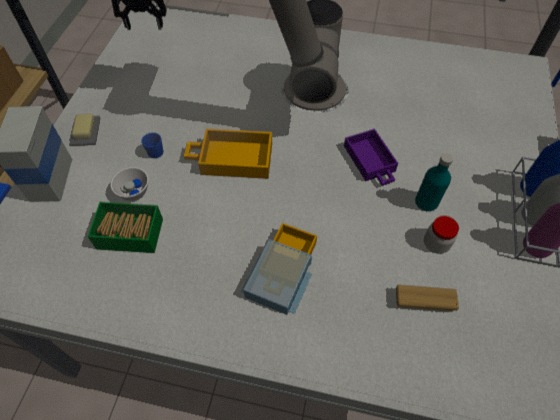

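Candidates: the yellow tray in the housing at top (261,180), the bigger yellow tray at (350,272), and the purple tray at (203,308). By the description it is the first, since it is the smaller yellow one and sits in the blue housing with its handle inside. I'll check with a close crop.

```bash
python3 - <<'E'
from h import *
im=cv2.imread("pics/top0.png"); c=im[95:210,215:320]
cv2.imwrite("pics/crop0.png",cv2.resize(c,None,fx=5,fy=5,interpolation=cv2.INTER_CUBIC))
hsv=cv2.cvtColor(im,cv2.COLOR_BGR2HSV)
y=cv2.inRange(hsv,(12,120,60),(28,255,255))
for k in cv2.findContours(y,cv2.RETR_EXTERNAL,cv2.CHAIN_APPROX_NONE)[0]:
    if cv2.contourArea(k)>200:
        r=cv2.minAreaRect(k); b=cv2.boxPoints(r); print("yel",b.round(1).tolist()); print(ray("top",b,40)[:,:2].round(0).tolist())
p=cv2.inRange(hsv,(125,80,40),(150,255,255))
for k in cv2.findContours(p,cv2.RETR_EXTERNAL,cv2.CHAIN_APPROX_NONE)[0]:
    if cv2.contourArea(k)>200:
        b=cv2.convexHull(k)[::4,0]; print("purple",ray("top",b,40)[:,:2].round(0).tolist())
E
```

```text
yel [[305.8999938964844, 252.5], [401.1000061035156, 235.89999389648438], [410.20001220703125, 288.29998779296875], [315.0, 304.79998779296875]]
[[415.0, -64.0], [453.0, -322.0], [313.0, -338.0], [275.0, -84.0]]
yel [[238.89999389648438, 189.1999969482422], [242.89999389648438, 163.5], [279.8999938964844, 169.3000030517578], [275.79998779296875, 195.10000610351562]]
[[593.0, 114.0], [665.0, 102.0], [646.0, -0.0], [574.0, 13.0]]
purple [[372.0, 261.0], [246.0, 139.0], [195.0, 194.0], [201.0, 234.0], [365.0, 277.0]]
```

View pics/crop0.png

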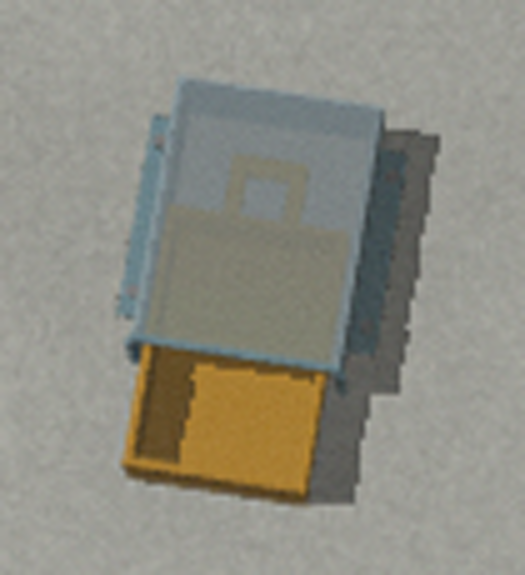

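The crop shows the small yellow tray sitting back to front. Its plain end sticks out, with rim corners at about top (240,188) and (277,193). The handle loop shows through the clear roof at about (268,130), and the roof's front edge runs from (242,164) to (283,169). This is the right tray.

```bash
python3 - <<'E'
from h import *
print(ray("top",[[240.4,188],[276.6,193.4]],40).round(1).tolist())
print(ray("top",[[241.6,164],[283.4,169.4],[251,111],[291.8,117]],50).round(1).tolist())
s=telemetry.state();print(s);
from scipy.spatial.transform import Rotation as Ro
print(Ro.from_quat(s["tool_rot"]).as_matrix().round(3))
K,R,t=cam("wrist");print((-R.T@t).round(),R.round(2),K.round())
E
```

```text
[[595.9, 109.7, 40.0], [578.3, 10.6, 40.0]]
[[661.0, 104.8, 50.0], [642.8, -9.6, 50.0], [812.3, 76.7, 50.0], [791.7, -36.7, 50.0]]
{'clock': 0.1, 'qpos': array([-1.47400881e+00,  3.42671684e-01,  1.52490790e+00,  1.64053626e-05,
        1.27540225e+00, -1.46017709e-01]), 'joint_vel': array([ 0.00037725, -0.00272551, -0.00117266,  0.00209978,  0.00029351,
        0.00011779]), 'tau': array([ 3.53726202e-03, -4.34446764e+01, -2.46492112e+01, -5.63138792e-05,
        4.62116455e-03, -5.71958267e-06]), 'eef_pos': array([ 126.20908341, -509.26674125,  247.69050952]), 'tool_rot': array([ 9.92639800e-01,  1.21102208e-01,  2.49390764e-05, -6.94187946e-04]), 'wrist_force': array([-0.57940604, -0.05255151,  0.52690864]), 'torque': array([-0.07725165,  0.02531464,  0.00499287]), 'gripper_force': 0.0, 'finger_gap': 85.26937806586679}
[[ 0.971  0.24  -0.   ]
 [ 0.24  -0.971  0.001]
 [ 0.    -0.001 -1.   ]]
[ 201. -491.  372.] [[ 0.24 -0.97 -0.  ]
 [-0.93 -0.23  0.3 ]
 [-0.29 -0.07 -0.95]] [[364.   0. 272.]
 [  0. 364. 208.]
 [  0.   0.   1.]]
```

The measured sizes agree with those given: tray width 101, housing 116 x 154. The mouth is at about (652,47) with heading about -10°, and the plain end is at about (587,60). I'm moving above it, with the tool turned so the fingers close across the plain end wall.

```bash
R='x'
python3 -m pendant '[{"jaw":0.4,"translation":[0.024,0.032,0.005],"angular":[0,0,5.5]},{"jaw":0.4,"translation":[0.024,0.032,0.005],"angular":[0,0,5.5]},{"jaw":0.4,"translation":[0.024,0.032,0],"angular":[0,0,5.5]},{"jaw":0.4,"translation":[0.024,0.032,0],"angular":[0,0,5.5]},{"jaw":0.4,"translation":[0.024,0.032,0],"angular":[0,0,5.5]}]' 50
python3 -m pendant '[{"jaw":0.4,"translation":[0.024,0.032,0],"angular":[0,0,5.5]},{"jaw":0.4,"translation":[0.024,0.032,0],"angular":[0,0,5.5]},{"jaw":0.4,"translation":[0.024,0.032,0],"angular":[0,0,5.5]},{"jaw":0.4,"translation":[0.024,0.032,0],"angular":[0,0,5.5]},{"jaw":0.4,"translation":[0.024,0.032,0],"angular":[0,0,5.5]}]'
python3 -m pendant '[{"jaw":0.4,"translation":[0.024,0.032,0],"angular":[0,0,5.5]},{"jaw":0.4,"translation":[0.024,0.032,0],"angular":[0,0,5.5]},{"jaw":0.4,"translation":[0.024,0.032,0],"angular":[0,0,0]},{"jaw":0.4,"translation":[0.024,0.032,0],"angular":[0,0,0]},{"jaw":0.4,"translation":[0.024,0.032,0],"angular":[0,0,0]}]'
python3 -m pendant '[{"jaw":0.4,"translation":[0.024,0.032,0],"angular":[0,0,0]},{"jaw":0.4,"translation":[0.024,0.032,0],"angular":[0,0,0]},{"jaw":0.4,"translation":[0.024,0.032,0],"angular":[0,0,0]},{"jaw":0.4,"translation":[0,0,0],"angular":[0,0,0]}]'
cat >> h.py <<'E'
def st():
    from scipy.spatial.transform import Rotation as Ro
    s=telemetry.state();M=Ro.from_quat(s["tool_rot"]).as_matrix()
    print("t",round(s["clock"],2),"tcp",s["eef_pos"].round(1),"yaw",np.degrees(np.arctan2(M[1,0],M[0,0])).round(2),"tz",M[:,2].round(3),"F",s["wrist_force"].round(1),"gap",round(s["finger_gap"],1),"gf",round(s["gripper_force"],1))
E
python3 - <<'E'
from h import *
st();save("wrist","pics/w1.png");c=cam("wrist")
np.savez("w1.npz",K=c[0],R=c[1],t=c[2])
E
```

```text
clock: 0.52
eef_pos: [246.8, -347.8, 258.1]
tool_rot: [0.935, 0.355, 0.0, -0.0]
wrist_force: [1.1, -0.4, 0.3]
finger_gap: 34.5
gripper_force: 0.0
clock: 0.93
eef_pos: [366.8, -187.7, 258.3]
tool_rot: [0.823, 0.568, -0.0, -0.0]
wrist_force: [1.4, -0.2, -0.3]
finger_gap: 33.9
gripper_force: 0.0
clock: 1.35
eef_pos: [486.9, -27.6, 258.1]
tool_rot: [0.766, 0.642, -0.0, -0.0]
wrist_force: [1.0, -0.6, 1.2]
finger_gap: 34.3
gripper_force: 0.0
clock: 1.68
eef_pos: [560.8, 71.7, 257.1]
tool_rot: [0.765, 0.644, 0.001, -0.001]
wrist_force: [-3.1, -0.2, -0.9]
finger_gap: 34.1
gripper_force: 0.0
t 1.68 tcp [560.8  71.7 257.1] yaw 80.18 tz [ 0.001  0.002 -1.   ] F [-3.1 -0.2 -0.9] gap 34.1 gf 0.0
```

View pics/w1.png

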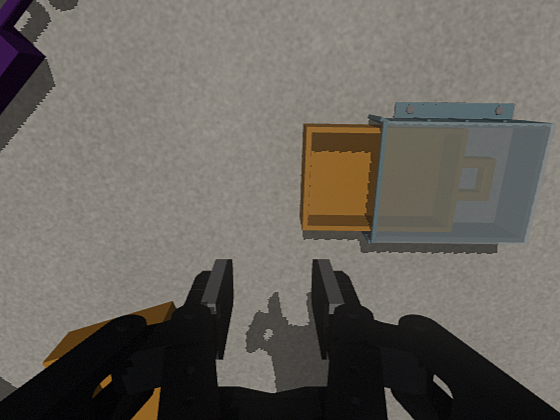

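The wrist view shows the tray's plain-end rim from about (304,125) to (303,231). The roof's front edge runs from (382,117) to (372,241), and the handle shows through the roof at about (480,178).

```bash
python3 - <<'E'
from h import *
a=ray("wrist",[[304.5,125.5],[303,231],[382,126.5],[375,232]],40);print(a[:,:2].round(1).tolist())
b=ray("wrist",[[383,117],[372,241],[550,124],[525,241]],50);print(b[:,:2].round(1).tolist())
d=lambda p,q:(np.degrees(np.arctan2(*(q-p)[[1,0]])).round(2),np.linalg.norm((q-p)[:2]).round(1))
print(d(a[1],a[0]),d(b[1],b[0]),d(b[0],b[2]),d(b[1],b[3]))
print("plain",((a[0]+a[1])/2)[:2],"mouth",((b[0]+b[1])/2)[:2])
E
```

```text
[[597.4, 112.0], [580.8, 9.5], [667.5, 98.9], [652.0, -4.0]]
[[666.3, 108.3], [646.0, -8.6], [812.3, 76.8], [794.2, -34.3]]
(np.float64(80.83), np.float64(103.9)) (np.float64(80.15), np.float64(118.7)) (np.float64(-12.19), np.float64(149.4)) (np.float64(-9.83), np.float64(150.4))
plain [589.08131849  60.7140749 ] mouth [656.12931532  49.85219998]
```

```bash
python3 -m pendant '[{"jaw":0.4,"translation":[0.03,-0.011,-0.02],"angular":[0,0,0]},{"jaw":0.4,"translation":[0,0,-0.04],"angular":[0,0,0]},{"jaw":0.4,"translation":[0,0,-0.04],"angular":[0,0,0]},{"jaw":0.4,"translation":[0,0,-0.04],"angular":[0,0,0]},{"jaw":0.4,"translation":[0,0,-0.04],"angular":[0,0,0]}]' 50 | head -2
python3 -m pendant '[{"jaw":0.4,"translation":[0,0,-0.03],"angular":[0,0,0]},{"jaw":0.4,"translation":[0,0,-0.018],"angular":[0,0,0]},{"jaw":0,"translation":[0,0,0],"angular":[0,0,0]},{"jaw":0,"translation":[0,0,0],"angular":[0,0,0]},{"jaw":0,"translation":[0,0,0],"angular":[0,0,0]}]'
python3 -m pendant '[{"jaw":0,"translation":[0,0,0],"angular":[0,0,0]},{"jaw":0,"translation":[0,0,0],"angular":[0,0,0]}]'
```

```text
clock: 2.15
eef_pos: [587.4, 54.3, 76.7]
clock: 2.57
eef_pos: [589.0, 54.8, 31.8]
tool_rot: [0.767, 0.642, 0.001, 0.001]
wrist_force: [0.5, -0.6, -2.5]
finger_gap: 4.1
gripper_force: 51.6
clock: 2.73
eef_pos: [588.9, 55.1, 31.8]
tool_rot: [0.767, 0.642, 0.001, 0.001]
wrist_force: [0.3, -1.0, -2.3]
finger_gap: 3.9
gripper_force: 51.8
```

```bash
python3 -m pendant '[{"jaw":0,"translation":[-0.01,0.0018,0],"angular":[0,0,0]},{"jaw":0,"translation":[-0.015,0.0026,0],"angular":[0,0,0]},{"jaw":0,"translation":[-0.02,0.0035,0],"angular":[0,0,0]},{"jaw":0,"translation":[-0.02,0.0035,0],"angular":[0,0,0]},{"jaw":0,"translation":[-0.02,0.0035,0],"angular":[0,0,0]}]'
python3 -m pendant '[{"jaw":0,"translation":[-0.02,0.0035,0],"angular":[0,0,0]},{"jaw":0,"translation":[-0.02,0.0035,0],"angular":[0,0,0]},{"jaw":0,"translation":[-0.018,0.0035,0],"angular":[0,0,0]},{"jaw":0,"translation":[-0.012,0.002,0],"angular":[0,0,0]},{"jaw":0,"translation":[0,0,0],"angular":[0,0,0]}]'
python3 - <<'E'
from h import *
st();a=save("wrist","pics/w2.png");b=save("top","pics/top2.png")
cv2.imwrite("pics/m2.png",np.hstack([cv2.resize(a,(400,300)),cv2.resize(b,(400,300))])[:,:,::-1])
E
```

```text
clock: 3.15
eef_pos: [502.9, 70.4, 31.3]
tool_rot: [0.766, 0.642, 0.001, 0.001]
wrist_force: [0.2, -0.2, -1.5]
finger_gap: 4.3
gripper_force: 51.7
clock: 3.57
eef_pos: [431.0, 83.3, 31.2]
tool_rot: [0.766, 0.643, -0.0, -0.0]
wrist_force: [-0.6, 0.5, -0.8]
finger_gap: 4.1
gripper_force: 51.9
t 3.57 tcp [431.   83.3  31.2] yaw 79.97 tz [-0.001  0.    -1.   ] F [-0.6  0.5 -0.8] gap 4.1 gf 51.9
```

View pics/m2.png

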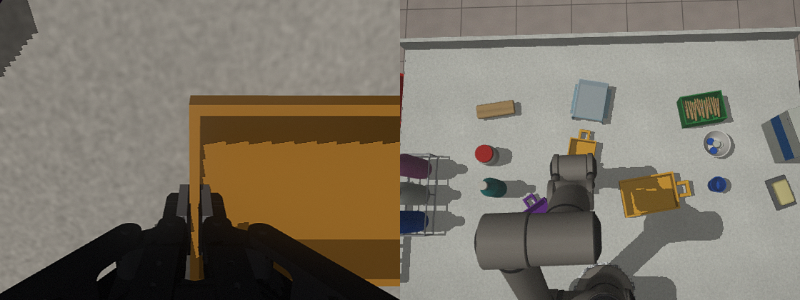

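The left half (wrist) shows the plain end still gripped at (195,190). The right half (top) shows the handle clear of the housing at (584,133), with the mouth at about (590,120). Next I'll work out the arc about the tray's centre.

```bash
python3 - <<'E'
import numpy as np
r=np.array([-72.5,7.6]);a=np.radians(6*np.arange(31))
p=np.c_[np.cos(a)*r[0]-np.sin(a)*r[1],np.sin(a)*r[0]+np.cos(a)*r[1]]
p=np.round(p,0)
print((np.diff(p,axis=0)/1000).tolist())
E
```

```text
[[-0.001, -0.008], [0.001, -0.008], [0.001, -0.007], [0.002, -0.008], [0.002, -0.007], [0.004, -0.006], [0.004, -0.007], [0.005, -0.006], [0.005, -0.005], [0.006, -0.005], [0.007, -0.004], [0.006, -0.004], [0.007, -0.002], [0.008, -0.002], [0.007, -0.001], [0.008, -0.001], [0.008, 0.001], [0.007, 0.001], [0.008, 0.002], [0.007, 0.002], [0.006, 0.004], [0.007, 0.004], [0.006, 0.005], [0.005, 0.005], [0.005, 0.006], [0.004, 0.007], [0.004, 0.006], [0.002, 0.007], [0.002, 0.008], [0.001, 0.007]]
```

```bash
python3 -m pendant '[{"jaw":0,"translation":[-0.001,-0.008,0],"angular":[0,0,6]},{"jaw":0,"translation":[0.001,-0.008,0],"angular":[0,0,6]},{"jaw":0,"translation":[0.001,-0.007,0],"angular":[0,0,6]},{"jaw":0,"translation":[0.002,-0.008,0],"angular":[0,0,6]},{"jaw":0,"translation":[0.002,-0.007,0],"angular":[0,0,6]}]'
python3 -m pendant '[{"jaw":0,"translation":[0.004,-0.006,0],"angular":[0,0,6]},{"jaw":0,"translation":[0.004,-0.007,0],"angular":[0,0,6]},{"jaw":0,"translation":[0.005,-0.006,0],"angular":[0,0,6]},{"jaw":0,"translation":[0.005,-0.005,0],"angular":[0,0,6]},{"jaw":0,"translation":[0.006,-0.005,0],"angular":[0,0,6]}]'
python3 -m pendant '[{"jaw":0,"translation":[0.007,-0.004,0],"angular":[0,0,6]},{"jaw":0,"translation":[0.006,-0.004,0],"angular":[0,0,6]},{"jaw":0,"translation":[0.007,-0.002,0],"angular":[0,0,6]},{"jaw":0,"translation":[0.008,-0.002,0],"angular":[0,0,6]},{"jaw":0,"translation":[0.007,-0.001,0],"angular":[0,0,6]}]'
```

```text
clock: 4.08
eef_pos: [440.4, 44.2, 31.1]
tool_rot: [0.572, 0.82, 0.001, 0.001]
wrist_force: [0.3, 1.9, 2.5]
finger_gap: 4.4
gripper_force: 52.3
clock: 4.5
eef_pos: [464.3, 15.1, 31.1]
tool_rot: [0.341, 0.94, 0.0, 0.001]
wrist_force: [-0.1, 1.3, 2.1]
finger_gap: 4.0
gripper_force: 52.3
clock: 4.92
eef_pos: [499.7, 2.1, 31.1]
tool_rot: [0.086, 0.996, 0.0, 0.002]
wrist_force: [0.7, 1.6, 1.5]
finger_gap: 4.3
gripper_force: 52.3
```

```bash
python3 -m pendant '[{"jaw":0,"translation":[0.008,-0.001,0],"angular":[0,0,6]},{"jaw":0,"translation":[0.008,0.001,0],"angular":[0,0,6]},{"jaw":0,"translation":[0.007,0.001,0],"angular":[0,0,6]},{"jaw":0,"translation":[0.008,0.002,0],"angular":[0,0,6]},{"jaw":0,"translation":[0.007,0.002,0],"angular":[0,0,6]}]'
python3 -m pendant '[{"jaw":0,"translation":[0.006,0.004,0],"angular":[0,0,6]},{"jaw":0,"translation":[0.007,0.004,0],"angular":[0,0,6]},{"jaw":0,"translation":[0.006,0.005,0],"angular":[0,0,6]},{"jaw":0,"translation":[0.005,0.005,0],"angular":[0,0,6]},{"jaw":0,"translation":[0.005,0.006,0],"angular":[0,0,6]}]'
python3 -m pendant '[{"jaw":0,"translation":[0.004,0.007,0],"angular":[0,0,6]},{"jaw":0,"translation":[0.004,0.006,0],"angular":[0,0,6]},{"jaw":0,"translation":[0.002,0.007,0],"angular":[0,0,6]},{"jaw":0,"translation":[0.002,0.008,0],"angular":[0,0,6]},{"jaw":0,"translation":[0.001,0.007,0],"angular":[0,0,6]}]'
python3 -m pendant '[{"jaw":0,"translation":[0,0,0],"angular":[0,0,0]},{"jaw":0,"translation":[0,0,0],"angular":[0,0,0]}]'
python3 - <<'E'
from h import *
st();a=save("wrist","pics/w3.png");b=save("top","pics/top3.png")
cv2.imwrite("pics/m3.png",np.hstack([cv2.resize(a,(400,300)),cv2.resize(b,(400,300))])[:,:,::-1])
E
```

```text
clock: 5.33
eef_pos: [537.6, 7.4, 31.1]
tool_rot: [-0.175, 0.985, -0.0, 0.001]
wrist_force: [-0.6, 1.1, 2.4]
finger_gap: 4.3
gripper_force: 52.3
clock: 5.75
eef_pos: [566.3, 31.5, 31.1]
tool_rot: [-0.424, 0.906, -0.001, 0.001]
wrist_force: [-0.2, 0.3, 1.4]
finger_gap: 3.9
gripper_force: 52.2
clock: 6.17
eef_pos: [579.3, 66.9, 31.1]
tool_rot: [-0.644, 0.765, -0.001, 0.001]
wrist_force: [-0.3, 0.7, 1.1]
finger_gap: 3.9
gripper_force: 52.2
clock: 6.33
eef_pos: [579.0, 66.7, 31.1]
tool_rot: [-0.641, 0.767, -0.001, 0.001]
wrist_force: [2.1, 0.7, 3.8]
finger_gap: 4.2
gripper_force: 52.5
t 6.33 tcp [579.   66.7  31.1] yaw -100.23 tz [ 0.003 -0.    -1.   ] F [2.1 0.7 3.8] gap 4.2 gf 52.5
```

View pics/m3.png

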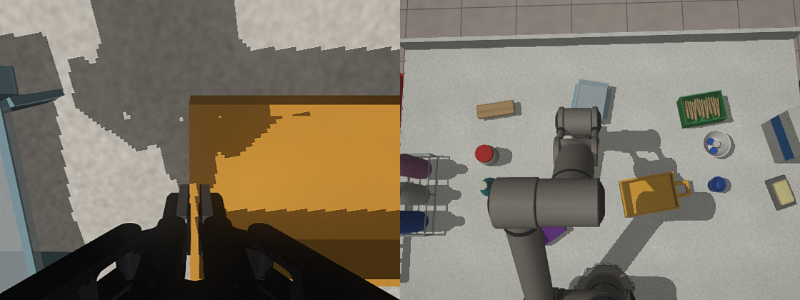

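The turn is done. The wrist half shows the gripped plain end at (195,190) with the housing's mouth beyond it at left. Now I release and move over the handle with the wrist turned 90°.

```bash
python3 -m pendant '[{"jaw":0.35,"translation":[0,0,0],"angular":[0,0,0]},{"jaw":0.35,"translation":[0,0,0],"angular":[0,0,0]},{"jaw":0.35,"translation":[0,0,0.02],"angular":[0,0,0]},{"jaw":0.35,"translation":[0,0,0.04],"angular":[0,0,0]},{"jaw":0.35,"translation":[0,0,0.04],"angular":[0,0,0]}]' | head -2
python3 -m pendant '[{"jaw":0.8,"translation":[-0.012,0.002,0.02],"angular":[0,0,-6]},{"jaw":0.8,"translation":[-0.012,0.002,0.02],"angular":[0,0,-6]},{"jaw":0.8,"translation":[-0.012,0.002,0.02],"angular":[0,0,-6]},{"jaw":0.8,"translation":[-0.012,0.002,0.02],"angular":[0,0,-6]},{"jaw":0.8,"translation":[-0.012,0.002,0.02],"angular":[0,0,-6]}]' | head -2
python3 -m pendant '[{"jaw":0.8,"translation":[-0.012,0.002,0],"angular":[0,0,-6]},{"jaw":0.8,"translation":[-0.012,0.002,0],"angular":[0,0,-6]},{"jaw":0.8,"translation":[-0.012,0.002,0],"angular":[0,0,-6]},{"jaw":0.8,"translation":[-0.012,0.002,0],"angular":[0,0,-6]},{"jaw":0.8,"translation":[-0.012,0.002,0],"angular":[0,0,-6]}]' | head -2
python3 -m pendant '[{"jaw":0.8,"translation":[-0.012,0.001,0],"angular":[0,0,-6]},{"jaw":0.8,"translation":[-0.012,0.001,0],"angular":[0,0,-6]},{"jaw":0.8,"translation":[-0.012,0.001,0],"angular":[0,0,-6]},{"jaw":0.8,"translation":[-0.012,0.001,0],"angular":[0,0,-6]},{"jaw":0.8,"translation":[-0.01,0.001,0],"angular":[0,0,-6]}]' | head -2
python3 -m pendant '[{"jaw":0.8,"translation":[0,0,0],"angular":[0,0,0]},{"jaw":0.8,"translation":[0,0,0],"angular":[0,0,0]}]' | head -2
python3 - <<'E'
from h import *
st();a=save("wrist","pics/w4.png")
E
```

```text
clock: 6.85
eef_pos: [575.6, 66.4, 129.6]
clock: 7.27
eef_pos: [516.1, 76.5, 230.9]
clock: 7.68
eef_pos: [456.2, 86.5, 230.0]
clock: 8.1
eef_pos: [397.9, 91.5, 230.0]
clock: 8.27
eef_pos: [399.1, 91.6, 230.4]
t 8.27 tcp [399.1  91.6 230.4] yaw 170.05 tz [ 0. -0. -1.] F [-0.3 -0.4  0.2] gap 68.3 gf 0.0
```

View pics/w4.png

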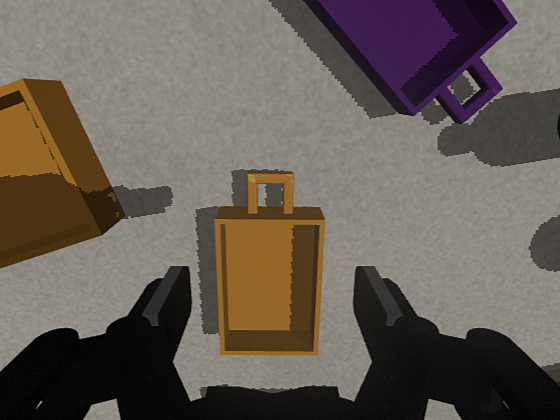

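The wrist view shows the tray the right way round. The handle bar is at (249..293,174), the handle-end rim at (216..324,208), and the plain-end rim at (221..319,354).

```bash
python3 - <<'E'
from h import *
a=ray("wrist",[[216,207.5],[324,207.5],[221,354],[319,354]],40)
b=ray("wrist",[[248.5,172.5],[294,172.5]],27)
print(a[:,:2].round(1).tolist(),b[:,:2].round(1).tolist())
n=np.linalg.norm
print(n(a[0]-a[1]),n(a[2]-a[3]),n(a[0]-a[2]),n(b[0]-b[1]))
h=(a[0]+a[1])/2;p=(a[2]+a[3])/2;hb=b.mean(0)
d=p-h;print("heading",np.degrees(np.arctan2(d[1],d[0])),"lateral",np.degrees(np.arctan2(*(a[0]-a[1])[[1,0]])),h,p,hb, "hb->h",n((h-hb)[:2]))
E
```

```text
[[413.5, 37.6], [430.5, 134.3], [570.5, 7.8], [588.1, 108.3]] [[389.5, 71.6], [396.7, 112.8]]
98.11701350558984 101.94584596399574 159.75989459150657 41.77730744678842
heading -10.064506719553641 lateral -99.9683609099162 [422.04073765  85.96286431  40.        ] [579.32305753  58.04712883  40.        ] [393.08207624  92.19905499  27.        ] hb->h 29.622527660132427
```

```bash
python3 -m pendant '[{"jaw":0.8,"translation":[0.011,-0.003,-0.02],"angular":[0,0,0]},{"jaw":0.8,"translation":[0,0,-0.04],"angular":[0,0,0]},{"jaw":0.8,"translation":[0,0,-0.04],"angular":[0,0,0]},{"jaw":0.8,"translation":[0,0,-0.04],"angular":[0,0,0]},{"jaw":0.8,"translation":[0,0,-0.035],"angular":[0,0,0]}]' 40 | head -2
python3 -m pendant '[{"jaw":0.8,"translation":[0,0,-0.02],"angular":[0,0,0]},{"jaw":0.8,"translation":[0,0,-0.011],"angular":[0,0,0]},{"jaw":0,"translation":[0,0,0],"angular":[0,0,0]},{"jaw":0,"translation":[0,0,0],"angular":[0,0,0]},{"jaw":0,"translation":[0,0,0],"angular":[0,0,0]}]'
python3 -m pendant '[{"jaw":0,"translation":[0,0,0],"angular":[0,0,0]},{"jaw":0,"translation":[0,0,0],"angular":[0,0,0]}]'
```

```text
clock: 8.73
eef_pos: [410.5, 88.5, 53.2]
clock: 9.15
eef_pos: [410.9, 88.7, 24.8]
tool_rot: [0.088, 0.996, 0.0, 0.0]
wrist_force: [-0.1, -0.1, -1.4]
finger_gap: 42.9
gripper_force: 42.1
clock: 9.32
eef_pos: [410.8, 88.8, 25.1]
tool_rot: [0.088, 0.996, 0.0, 0.001]
wrist_force: [-0.5, -0.6, -1.5]
finger_gap: 43.3
gripper_force: 42.1
```

The handle is gripped at 43 mm, as it should be. I'll shift it about 4 mm onto the housing's axis, move close to the mouth and look again.

```bash
python3 -m pendant '[{"jaw":0,"translation":[0.01,0.001,0],"angular":[0,0,0]},{"jaw":0,"translation":[0.02,-0.002,0],"angular":[0,0,0]},{"jaw":0,"translation":[0.015,-0.003,0],"angular":[0,0,0]},{"jaw":0,"translation":[0,0,0],"angular":[0,0,0]}]'
python3 - <<'E'
from h import *
st();a=save("scene","pics/s5.png");b=save("top","pics/t5.png")
P=proj("scene",[[640,50,45]])[0].astype(int);Q=proj("top",[[640,50,45]])[0].astype(int);print(P,Q)
f=lambda im,p:cv2.resize(im[p[1]-50:p[1]+50,p[0]-40:p[0]+40],None,fx=5,fy=5,interpolation=cv2.INTER_CUBIC)
cv2.imwrite("pics/m5.png",np.hstack([f(a,P),f(b,Q)])[:,:,::-1])
E
```

```text
clock: 9.65
eef_pos: [459.0, 84.4, 25.4]
tool_rot: [0.088, 0.996, 0.0, 0.003]
wrist_force: [0.5, -1.0, -2.2]
finger_gap: 43.3
gripper_force: 42.1
t 9.65 tcp [459.   84.4  25.4] yaw 169.9 tz [ 0.006  0.    -1.   ] F [ 0.5 -1.  -2.2] gap 43.3 gf 42.1
[290 242] [261 171]
```

View pics/m5.png

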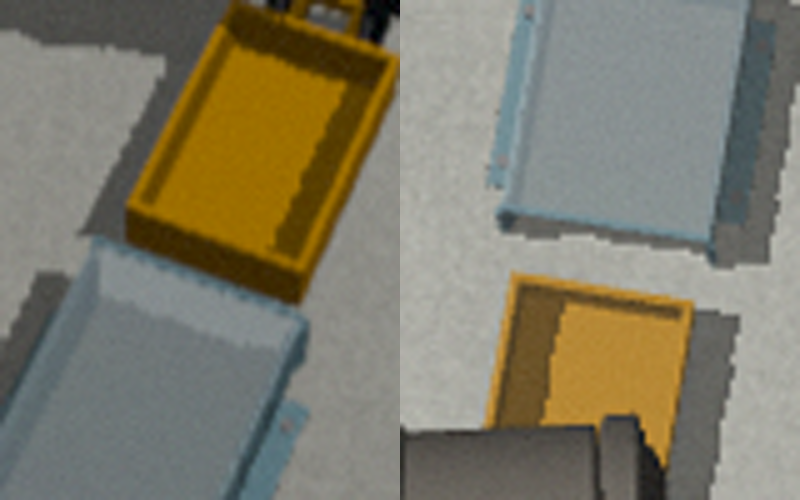

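The right half (top crop) shows the tray's plain-end rim corners at (512,273) and (693,301), and the roof's front corners at about (502,213) and (714,243). I'll compare their lateral centres.

```bash
python3 - <<'E'
from h import *
o=np.array([221,121])
f=lambda n,o,pts,z:ray(n,np.array(pts)/5+o,z)[:,:2]
u=np.array([np.cos(np.radians(-10)),np.sin(np.radians(-10))]);v=np.array([-u[1],u[0]])
def rep(l,T,H):
    print(l,"tray",(T@v).round(1),(T@v).mean().round(1),"house",(H@v).round(1),(H@v).mean().round(1),"gap",((H@u).mean()-(T@u).mean()).round(1),np.linalg.norm(T[0]-T[1]).round(1),np.linalg.norm(H[0]-H[1]).round(1))
rep("top",f("top",o,[[112,273],[293,301]],40),f("top",o,[[102,213],[314,243]],50))
o=np.array([250,192])
rep("scene",f("scene",o,[[128,205],[302,265]],40),f("scene",o,[[95,238],[307,320]],50))
E
```

```text
top tray [208.9 107.9] 158.4 house [218.7 101. ] 159.8 gap 31.0 101.1 117.7
scene tray [113.1 211.7] 162.4 house [107.3 226.8] 167.1 gap 32.7 98.6 119.5
```

```bash
python3 -m pendant '[{"jaw":0,"translation":[0.010,0,0],"angular":[0,0,0]},{"jaw":0,"translation":[0.011,-0.002,0],"angular":[0,0,0]},{"jaw":0,"translation":[0.012,-0.002,0],"angular":[0,0,0]},{"jaw":0,"translation":[0.008,-0.0014,0],"angular":[0,0,0]},{"jaw":0,"translation":[0.008,-0.0014,0],"angular":[0,0,0]}]'
python3 -m pendant '[{"jaw":0,"translation":[0.008,-0.0014,0],"angular":[0,0,0]},{"jaw":0,"translation":[0.008,-0.0014,0],"angular":[0,0,0]},{"jaw":0,"translation":[0.008,-0.0014,0],"angular":[0,0,0]},{"jaw":0,"translation":[0,0,0],"angular":[0,0,0]}]'
```

```text
clock: 10.17
eef_pos: [503.7, 78.1, 24.4]
tool_rot: [0.088, 0.996, 0.0, -0.001]
wrist_force: [-0.5, 0.2, -1.2]
finger_gap: 43.0
gripper_force: 42.2
clock: 10.5
eef_pos: [530.1, 73.4, 24.5]
tool_rot: [0.088, 0.996, 0.0, 0.001]
wrist_force: [1.4, 0.2, -1.9]
finger_gap: 43.1
gripper_force: 42.1
```

It's about 40 mm in with no resistance, so I'll keep going.

```bash
python3 -m pendant '[{"jaw":0,"translation":[0.016,-0.0028,0],"angular":[0,0,0]},{"jaw":0,"translation":[0.016,-0.0028,0],"angular":[0,0,0]},{"jaw":0,"translation":[0.016,-0.0028,0],"angular":[0,0,0]},{"jaw":0,"translation":[0.016,-0.0028,0],"angular":[0,0,0]},{"jaw":0,"translation":[0.016,-0.0028,0],"angular":[0,0,0]}]'
python3 -m pendant '[{"jaw":0,"translation":[0.006,-0.001,0],"angular":[0,0,0]},{"jaw":0,"translation":[0.005,-0.001,0],"angular":[0,0,0]},{"jaw":0,"translation":[0.003,-0.0005,0],"angular":[0,0,0]},{"jaw":0,"translation":[0,0,0],"angular":[0,0,0]}]'
```

```text
clock: 10.92
eef_pos: [608.4, 59.8, 24.3]
tool_rot: [0.088, 0.996, 0.0, -0.001]
wrist_force: [-0.6, 0.9, 0.1]
finger_gap: 43.2
gripper_force: 42.5
clock: 11.25
eef_pos: [622.2, 57.3, 24.2]
tool_rot: [0.088, 0.996, 0.0, 0.0]
wrist_force: [1.1, 0.1, -0.4]
finger_gap: 42.9
gripper_force: 42.3
```

```bash
python3 -m pendant '[{"jaw":0,"translation":[0.003,-0.0005,0],"angular":[0,0,0]},{"jaw":0,"translation":[0.003,-0.0005,0],"angular":[0,0,0]},{"jaw":0,"translation":[0,0,0],"angular":[0,0,0]}]' | grep -E "pos|wrist|gap"
python3 -m pendant '[{"jaw":0,"translation":[0.002,-0.0004,0],"angular":[0,0,0]},{"jaw":0,"translation":[0,0,0],"angular":[0,0,0]}]' | grep -E "pos|wrist|gap"
python3 -m pendant '[{"jaw":0,"translation":[0.002,-0.0004,0],"angular":[0,0,0]},{"jaw":0,"translation":[0,0,0],"angular":[0,0,0]}]' | grep -E "pos|wrist|gap"
```

```text
eef_pos: [628.6, 56.3, 24.3]
wrist_force: [0.8, 0.1, -1.4]
finger_gap: 42.9
eef_pos: [630.4, 55.9, 24.3]
wrist_force: [0.0, -0.3, -1.8]
finger_gap: 42.7
eef_pos: [632.6, 55.4, 24.3]
wrist_force: [0.7, 0.3, -0.5]
finger_gap: 43.2
```

```bash
python3 -m pendant '[{"jaw":0,"translation":[0.002,-0.0004,0],"angular":[0,0,0]},{"jaw":0,"translation":[0,0,0],"angular":[0,0,0]}]' | grep -E "pos|wrist|gap"
python3 -m pendant '[{"jaw":0,"translation":[0.001,-0.0002,0],"angular":[0,0,0]},{"jaw":0,"translation":[0,0,0],"angular":[0,0,0]}]' | grep -E "pos|wrist|gap"
python3 -m pendant '[{"jaw":0,"translation":[0.001,-0.0002,0],"angular":[0,0,0]},{"jaw":0,"translation":[0,0,0],"angular":[0,0,0]}]' | grep -E "pos|wrist|gap"
python3 - <<'E'
from h import *
save("wrist","pics/w6.png")
E
```

```text
eef_pos: [634.6, 55.0, 24.3]
wrist_force: [-0.1, -0.1, -1.2]
finger_gap: 42.9
eef_pos: [635.0, 54.9, 24.3]
wrist_force: [-2.3, -0.2, 0.1]
finger_gap: 43.1
eef_pos: [635.0, 54.9, 24.3]
wrist_force: [-6.6, 1.4, 3.9]
finger_gap: 42.8
```

View pics/w6.png

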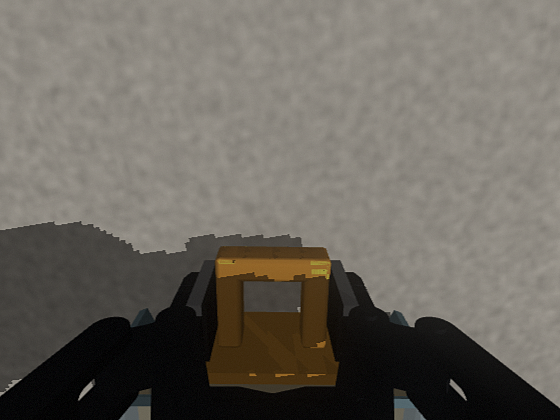

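The tray has stopped against the back: the TCP stays at 635 while the push force rises to 7 N. The view shows the loop handle outside at (272,300). I'll let go, rise and check.

```bash
python3 -m pendant '[{"jaw":0.8,"translation":[0,0,0],"angular":[0,0,0]},{"jaw":0.8,"translation":[0,0,0],"angular":[0,0,0]},{"jaw":0.8,"translation":[0,0,0],"angular":[0,0,0]},{"jaw":0.8,"translation":[0,0,0.01],"angular":[0,0,0]},{"jaw":0.8,"translation":[0,0,0.03],"angular":[0,0,0]}]' | grep -E "pos|wrist|gap"
python3 -m pendant '[{"jaw":0.8,"translation":[0,0,0.04],"angular":[0,0,0]},{"jaw":0.8,"translation":[-0.01,0,0.04],"angular":[0,0,0]},{"jaw":0.8,"translation":[-0.03,0,0.03],"angular":[0,0,0]},{"jaw":0.8,"translation":[-0.03,0,0.02],"angular":[0,0,0]},{"jaw":0.8,"translation":[0,0,0],"angular":[0,0,0]}]' | grep -E "clock|pos|wrist|gap"
python3 - <<'E'
from h import *
a=save("wrist","pics/w7.png");b=save("scene","pics/s7.png")
for nm,n in (("wrist","w7"),):pass
P=proj("scene",[[655,49.5,45]])[0].astype(int);Q=proj("wrist",[[655,49.5,45]])[0].astype(int);print(P,Q)
f=lambda im,p,k:cv2.resize(im[max(p[1]-150//k*2,0):p[1]+150//k*2,max(p[0]-100//k*2,0):p[0]+100//k*2],(400,600),interpolation=cv2.INTER_CUBIC)
cv2.imwrite("pics/m7.png",np.hstack([f(a,Q,3),f(b,P,5)])[:,:,::-1])
E
```

```text
eef_pos: [633.7, 54.7, 61.0]
wrist_force: [-0.2, -0.1, -0.5]
finger_gap: 68.3
clock: 13.22
eef_pos: [564.9, 55.0, 199.8]
wrist_force: [1.0, 0.2, 0.7]
finger_gap: 68.1
[288 247] [283 292]
```

View pics/m7.png

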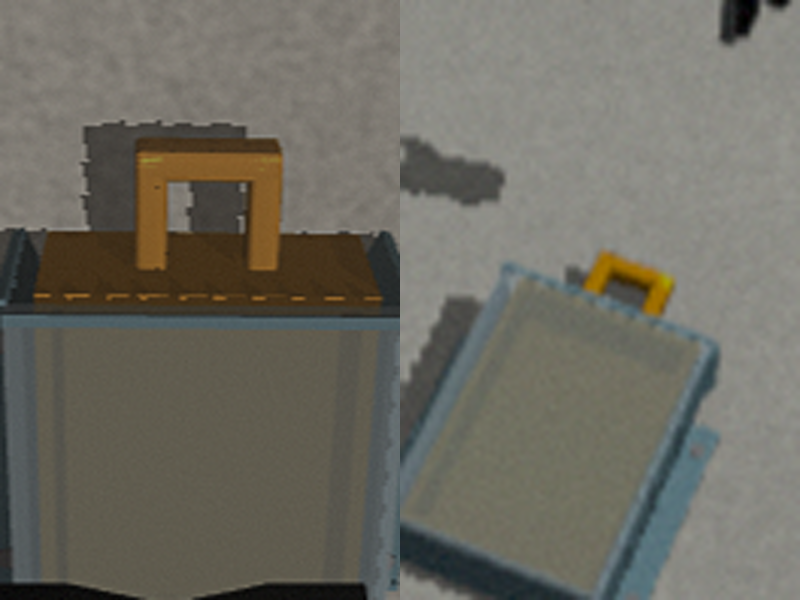

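Both views show the tray home: its face is level with the roof's front edge, it sits square between the walls, and the handle is outside at (208,200) in the left half. The gripper is clear, so I'm handing in.

```bash
python3 -c "
from cell import arm;print(arm.hand_in())"
```

```text
the job is handed in; nothing more can be done
None
```

The yellow tray was slid out, turned round flat on the ledge and pushed fully home, face flush with the handle outside; I let go and handed in at about 13 s, with no verdict returned.

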